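# Centre the jar on the scale and slide the tray home

## Robot

A 6-joint arm with a two-finger parallel gripper is mounted at the origin on the work surface. World frame = base frame: x ahead of the robot, y to its left, z up, the work surface at z = 0. Lengths are in m, angles in degrees, forces in N, time in s.
With the tool pointing down it reaches from about 0.35 to 0.85 m from the base axis. Payload 8.1 kg.
Tool frame: the origin (TCP) lies at the very end of the fingers, on their centre line; the grasp point (between the pads) lies 19 mm behind it (env.grip_depth is the distance from the TCP to the grasp point, in m); z points along the fingers, y is the direction in which the jaws open and shut (so a half turn about z gives the same grasp; the last joint's range is limited). The gripper opens to 93 mm and grips with 3 to 60 N. Pads are 15 mm wide; open, the fingers measure 128 mm over their backs; the gripper's body (75 mm by 188 mm) begins 65 mm behind the grasp point.
Start: joints at [65.81, 7.471, 85.268, -0, 87.261, -4.893], TCP at [0.198, 0.566, 0.219] pointing down, gripper open.
Joint ranges: [-169.43, 169.43], [-51.17, 129.36], [1.28, 143.12], [-76.62, 256.62], [0, 156.53], [-152.29, 152.29]. Speed limits (degrees/s): [136.94, 136.94, 159.86, 180, 180, 180].

## Interface

Orientations are given as a 3x3 rotation matrix whose columns are the frame's x, y, z axes.
In Python, from plant import env, cams gives the robot as it stands.
- The arm moves only by the tool jog_arm, never from a script. Its argument "deltas" is a list of rows, each a list of 7 numbers: the turn, a rotation vector about the tool's x, y, z in degrees, then the shift along the tool's x, y, z in cm, then the closure, from 0 (fully open) to 1 (shut). A call has 1 to 20 rows; each row is the pose to reach, as a shift and turn from the pose measured when the call began, along the tool's axes at that moment; what a row does not reach only later rows make up. A row lasts 1/10 s, in which the tool goes at most 50 mm and 8.59 degrees, less where a joint would pass 70% of its speed; a pose out of reach is approached as far as the arm can. A call with a gripper value outside its range is refused whole. The fingers move at their own pace and stop on an object; "force" is the grip in N (left out, the last holds). Time passes only in rows, so rows that repeat a pose let the fingers close. It gives the time, the measured TCP pose, the force and the opening at its end, in the units of the state.
- env.observe(): the state, without advancing time (a new reading comes with each control period).
- cams.capture(name): name is "scene" or "top" or "wrist"; returns a dict with "color" (400x640x3 uint8, red, green, blue), "camera_matrix" (3x3 intrinsics, pixels), "distortion" ([k1, k2, p1, p2, k3] as OpenCV has them; the pictures are not rectified), "R" (3x3) and "t" (3): a world point X has camera coordinates R X + t. Camera axes: x right, y down, z forward; pixel columns grow to the right and rows downward; lengths in m; the calibration is good to about 2 mm. A picture is of the moment at which its call begins. There is no depth.
- env.finish_job(): hands the job in, once; it reports no verdict.
The state is a dict: "time_s": time; "joint_pos": joint angles; "qvel": joint speeds; "joint_efforts": joint torques, N m; "eef_pos": TCP position; "ee_rot": TCP orientation; "wrist_force": force on the tool from outside, world axes, zero at the start; "moment": the same for the moment, N m; "gripper_width": opening from 0.0 (shut) to 1.0 (fully open).
Only numpy, scipy, OpenCV 4.12 (cv2) and the standard library are available. Lean on these libraries where they do the work, as an engineer would, in place of code of your own. Each camera call takes 0.05 s, during which the arm holds its last target. There are 200 camera calls.

## Task

The jar of baking beans stands off-centre on the scale's floating weighing plate. Tap it gently, from one side and then the other and without gripping or lifting it, until it stands centred on the plate's engraved line and that line is again in line with the two fixed pointers of the scale; then, with the fingers off the jar, push the tray gently until it is fully home. Leave the other things on the shelf standing as they are.

Things in the scene. Friction and masses are not known exactly. Their poses are not given: they have to be found in the camera images.
- jar_mid (a point): Ribbed glass jar of white baking beans, flat wooden lid: 92 mm in diameter, 76 mm high (lid 84 mm across, top 14 mm), 0.7 to 0.92 kg. Point on its axis, 38 mm above its base. It stands loose on the plate, 13 to 25 mm left or right of the line, and slips on it at a push of 3 to 6.5 N. Push it low, 15 to 35 mm above the plate, with at most 12 N.
- plate_line (a point): Centre of the top of the scale's steel weighing plate (140 mm front to back, 200 mm wide, top 48 mm above the shelf), on the 3 mm wide engraved line running front to back. x along the line, away from the robot, y to the left, z up. The jar is centred when its axis is over this line; its place along the line does not matter. Press the plate with at most 12 N.
- plate (a joint): Sideways shift (m) of the floating plate: 0 = its line meets the scale's two fixed pointers (5 mm wide tabs before and behind it), + left, stops +-0.020. A 300 N/m spring pulls it to 0, damped (45 N s/m); 1.5 N of friction holds it within 5 mm of 0. A push on the jar carries it 5 to 17 mm before the jar slips; let go, it creeps to 5 mm short of 0; a tap from the other side brings both to 0.
- tray_front (a point): Centre of the flat front face of the oak tray that carries the scale, 42 mm above the shelf; the face is 372 mm wide, 8 to 56 mm above the shelf, the tray 200 mm deep. x points into the unit, the way the tray slides home, y to the left. The plate's centre lies 105 mm behind this face. Push it with at most 25 N.
- tray (a joint): How far the tray is pushed in, in m: 0 = pulled out (start), 0.070 = fully home against its stop. It slides stiffly on wooden runners with about 3 N of friction and stays where it is left.
- unit: The fixed wooden unit the tray runs in: two runners 36 mm high, 396 mm apart, and a back stop. The origin is on the shelf below the centre of the pulled-out tray; x points the way the tray slides in, z up.
- eggcup_a: Bystander: speckled ceramic egg cup, 46 mm wide, 58 mm high, standing on the tray in its back left corner, left of the scale. Origin at the centre of its underside.
- eggcup_b: Bystander: speckled ceramic egg cup, 46 mm wide, 58 mm high, standing on the tray in its back right corner, right of the scale. Origin at the centre of its underside.
- egg_timer: Bystander: yellow plastic egg timer, 48 mm wide, 60 mm high, standing on the tray in its front left corner. Origin at the centre of its underside.
- copper_cup: Bystander: copper measuring cup, 68 mm wide, 45 mm high, flat handle, on the shelf left of the unit. Origin at the centre of its underside.
- pepper_mill: Bystander: dark wooden pepper mill, 52 mm wide, 138 mm high, on the shelf at the back left. Origin at the centre of its underside.
- salt_bowl: Bystander: ceramic bowl, 100 mm wide, 45 mm high, on the shelf right of the unit. Origin at the centre of its underside.
- spoon: Bystander: wooden spoon lying on the shelf far to the right.

How it is judged:
By the outcome, as a careful person would: the job done as asked, in the order asked, and still so for the second after the job is handed in, with the robot touching nothing.
It also fails if it takes over 72 s, if anything falls off the work surface, if the arm or the gripper's body presses on something with over 40 N, if the wrist force passes 120 N, or if a joint passes its speed limit or range.

## Working session

There is one attempt and no reset: what is moved stays moved. The work goes in short steps, Python scripts to look and compute and a tool call to move; the robot and the scene stay as the last step left them, time stands still between calls to the robot, and variables do not carry over. Pictures are saved under pics/ and viewed, about 8 in all and at most 12, crops included, and the job is handed in when it is done.

Besides the shell and the picture viewer there is one more tool, called after ">>>" by a JSON object that holds its "op" and its "data", one argument or row to a line. jog_arm: Moves the arm, as the interface text tells. Its arguments: {"type":"object","properties":{"deltas":{"type":"array"},"force":{"type":"number"}},"required":["deltas"]}

```bash
mkdir -p pics; ls; python3 - <<'E'
from plant import env,cams
import cv2,json
for n in ("scene","top"):
    c=cams.capture(n); cv2.imwrite(f"pics/{n}0.png",c["color"][:,:,::-1])
    print(n,c["camera_matrix"].tolist(),c["distortion"],c["R"].tolist(),c["t"])
s=env.observe(); print(s)
E
```

```text
pics
scene [[518.8711229827828, 0.0, 308.1851138006191], [0.0, 518.8711229827828, 203.8559856251508], [0.0, 0.0, 1.0]] [-0.01590389  0.          0.          0.          0.        ] [[-0.7998394567196369, 0.6000795758293697, 0.012702210314744479], [0.39991075811776305, 0.5485790478115268, -0.7342563679287191], [-0.44758041625624356, -0.5822074638602993, -0.678753445670256]] [ 0.51218047 -0.14320346  1.67851254]
top [[395.56989625370625, 0.0, 316.2681851960591], [0.0, 395.56989625370625, 200.34199736043334], [0.0, 0.0, 1.0]] [0.01523284 0.         0.         0.         0.        ] [[0.0256492857054125, -0.9996591169392268, 0.004874839801219474], [-0.9962189640039597, -0.025965314534175166, -0.08290704553907827], [0.08300536068037762, -0.0027299013584326775, -0.9965453616052276]] [-0.06425115  0.58475923  1.13647658]
{'time_s': 0.1, 'joint_pos': array([ 6.58091340e+01,  7.51084762e+00,  8.53213947e+01,  1.02918789e-03,
        8.72602008e+01, -4.89267413e+00]), 'qvel': array([ 0.02545223, -0.03838254, -0.07238979, -0.0094198 ,  0.02153704,
       -0.00725801]), 'joint_efforts': array([ 7.64708748e-04, -5.61341929e+01, -4.93092656e+01,  7.69345346e-02,
        2.93512386e-02, -1.36216985e-05]), 'eef_pos': array([0.19805737, 0.56584795, 0.2177074 ]), 'ee_rot': array([[-9.43811040e-01,  3.30484889e-01, -6.77516356e-04],
       [ 3.30485547e-01,  9.43809917e-01, -1.46440008e-03],
       [ 1.55484558e-04, -1.60602633e-03, -9.99998698e-01]]), 'wrist_force': array([ 0.44409813, -0.13869199, -0.70103638]), 'moment': array([-0.02447947,  0.00748269, -0.0267948 ]), 'gripper_width': 1.0010344810084806}
```

View pics/top0.png

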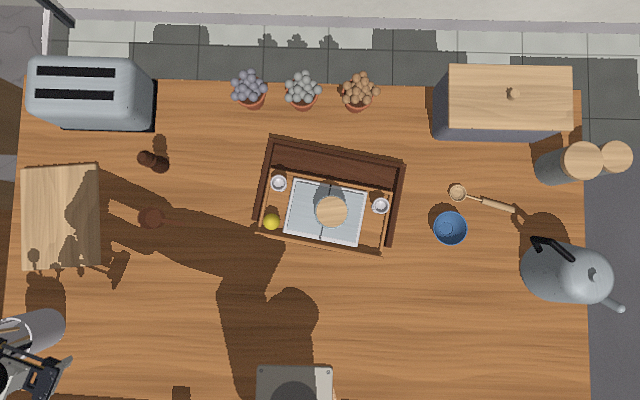

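View pics/scene0.png

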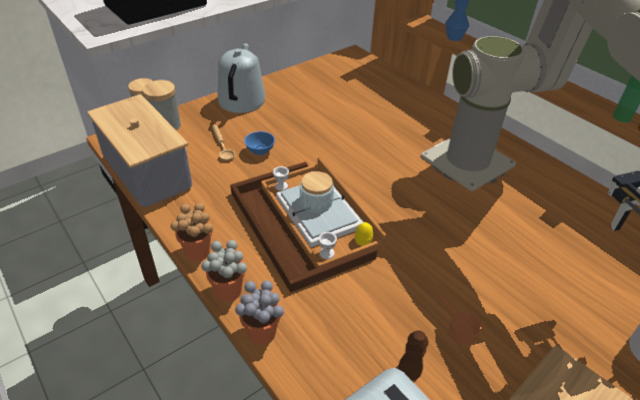

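The top picture shows the unit turned by about -11°. The front face runs from (255,230) to (380,254), the jar lid is near (331,211), and the line's front end is near (320,241). I'll enlarge this area.

```bash
cat > h.py <<'E'
import numpy as np,cv2
from plant import env,cams
def ray(c,uv):
    p=cv2.undistortPoints(np.array([[uv]],float),c["camera_matrix"],np.array(c["distortion"],float))[0,0]
    R=np.array(c["R"]);t=np.array(c["t"]).ravel()
    return -R.T@t, R.T@np.array([p[0],p[1],1.])
def onz(c,uv,z):
    o,d=ray(c,uv); return o+d*(z-o[2])/d[2]
def proj(c,X):
    return cv2.projectPoints(np.array(X,float).reshape(-1,3),cv2.Rodrigues(np.array(c["R"]))[0],np.array(c["t"],float),c["camera_matrix"],np.array(c["distortion"],float))[0][:,0]
def crop(c,x0,y0,w,h,k,f,grid=10):
    im=cv2.resize(c["color"][y0:y0+h,x0:x0+w,::-1],None,fx=k,fy=k,interpolation=cv2.INTER_CUBIC)
    for x in range(-(-x0//grid)*grid,x0+w,grid):
        cv2.line(im,(int((x-x0+.5)*k),0),(int((x-x0+.5)*k),5),(0,0,255),1); cv2.putText(im,str(x),(int((x-x0+.5)*k)-10,16),0,.35,(0,0,255),1)
    for y in range(-(-y0//grid)*grid,y0+h,grid):
        cv2.line(im,(0,int((y-y0+.5)*k)),(5,int((y-y0+.5)*k)),(0,0,255),1); cv2.putText(im,str(y),(7,int((y-y0+.5)*k)+4),0,.35,(0,0,255),1)
    cv2.imwrite(f,im)
E
python3 - <<'E'
from h import *
c=cams.capture("top"); crop(c,250,165,150,95,5.3,"pics/topc.png")
E
```

```text
(no output)
```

View pics/topc.png

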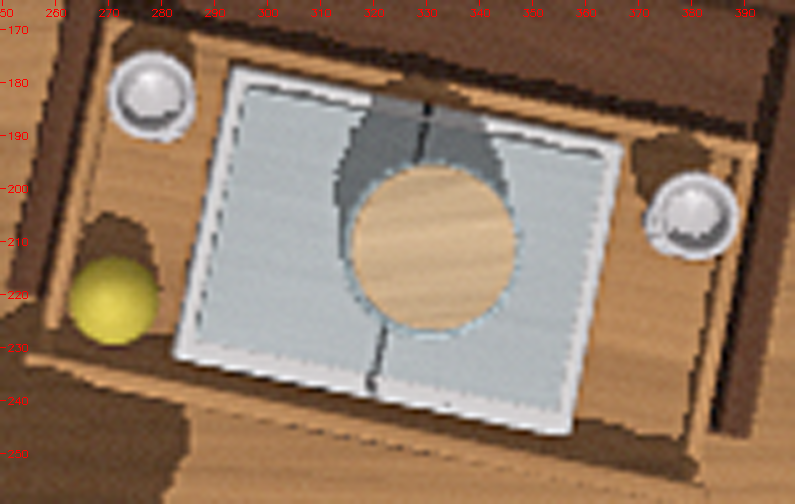

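```bash
python3 - <<'E'
from h import *
c=cams.capture("top")
q=lambda u,v:(250+u/5.3-.5,165+v/5.3-.5)
F=onz(c,q(372,386),.048);B=onz(c,q(428,105),.048)
J=onz(c,q(434,247),.124)
L=onz(c,q(26,358),.056);R=onz(c,q(697,483),.056)
print(F,B,J,L,R,np.linalg.norm(F-B),np.linalg.norm(L-R))
d=(L-R)[:2];d/=np.linalg.norm(d);x=np.array([d[1],-d[0]])
print("yaw edge",np.degrees(np.arctan2(x[1],x[0])),"yaw line",np.degrees(np.arctan2(*(B-F)[1::-1])))
M=(L+R)[:2]/2
# frame/plate corners
P=[onz(c,q(*p),.048)[:2] for p in [(235,67),(623,147),(572,434),(175,356)]]
for a in [F[:2],B[:2],J[:2]]+P+[np.mean(P,0)]: print("in tray frame",(a-M)@x,(a-M)@d)
print(M)
for n,p,z in [("A",(152,95),.058),("B",(692,215),.058),("T",(113,300),.055)]:
    a=onz(c,q(*p),z)[:2];print(n,a,(a-M)@x,(a-M)@d)
E
```

```text
[ 0.47867544 -0.06151765  0.048     ] [ 0.63170876 -0.08819722  0.048     ] [ 0.55009164 -0.09003412  0.124     ] [0.48895008 0.12382137 0.056     ] [ 0.43183029 -0.23569409  0.056     ] 0.1553415446995809 0.36402476491545877
yaw edge -9.027692351214474 yaw line -9.889456128532666
in tray frame 0.018934517687370346 -0.002642979524615628
in tray frame 0.1742584920276561 -0.0049793238464470625
in tray frame 0.09394063098056413 -0.019600155835757485
in tray frame 0.175539227932806 0.10217580015455759
in tray frame 0.17101149160202253 -0.11332717676779636
in tray frame 0.013279054336620418 -0.11297063853570156
in tray frame 0.015436331919290152 0.10460852499962563
in tray frame 0.09381652644768479 -0.0048783725373286735
[ 0.46039019 -0.05593636]
A [0.63197123 0.0611427 ] 0.1510845145944321 0.14255184811208185
B [ 0.57466765 -0.23099984] 0.1403313976841228 -0.15496341293237237
T [0.52111214 0.07859728] 0.03885984643127852 0.14239511582017508
```

The jar is about 16 mm to the right of the line, which fits the stated 13–25 mm. The unit's yaw is about -9.7°. I'll move above it, tool down with tool y along the line, and look with the wrist camera.

```bash
cat >> h.py <<'E'
from scipy.spatial.transform import Rotation as Ro
YAW=-9.7
def frame(yaw=YAW):
    a=np.radians(yaw); return np.array([np.cos(a),np.sin(a)]),np.array([-np.sin(a),np.cos(a)])
def Rt(yaw=YAW,tilt=0,half=0):   # tool y along tray x, tool x along tray y(left), z down; tilt about tool y; half=extra turn about tool z
    ex,ey=frame(yaw); R=np.array([[ey[0],ex[0],0],[ey[1],ex[1],0],[0,0,-1.]])
    return R@Ro.from_euler('y',tilt,degrees=True).as_matrix()@Ro.from_euler('z',half,degrees=True).as_matrix()
def delta(p,R):
    s=env.observe(); R0=np.array(s["ee_rot"])
    return np.round(np.r_[Ro.from_matrix(R0.T@R).as_rotvec(degrees=True),100*R0.T@(np.array(p)-s["eef_pos"])],2).tolist()
E
python3 -c "
from h import *
print(delta([.53,-.07,.30],Rt()))"
```

```text
[-0.06, 0.04, 80.4, -52.34, -49.07, -8.15]
```

>>> {"op": "jog_arm", "data": {
  "deltas": [
    [0,0,8,-3,-3,-4,1],
    [0,0,40,-26,-25,-8,1],
    [0,0,80.4,-52.34,-49.07,-8.15,1],
    [0,0,80.4,-52.34,-49.07,-8.15,1],
    [0,0,80.4,-52.34,-49.07,-8.15,1],
    [0,0,80.4,-52.34,-49.07,-8.15,1],
    [0,0,80.4,-52.34,-49.07,-8.15,1],
    [0,0,80.4,-52.34,-49.07,-8.15,1],
    [0,0,80.4,-52.34,-49.07,-8.15,1],
    [0,0,80.4,-52.34,-49.07,-8.15,1],
    [0,0,80.4,-52.34,-49.07,-8.15,1],
    [0,0,80.4,-52.34,-49.07,-8.15,1],
    [0,0,80.4,-52.34,-49.07,-8.15,1],
    [0,0,80.4,-52.34,-49.07,-8.15,1],
    [0,0,80.4,-52.34,-49.07,-8.15,1],
    [0,0,80.4,-52.34,-49.07,-8.15,1],
    [0,0,80.4,-52.34,-49.07,-8.15,1],
    [0,0,80.4,-52.34,-49.07,-8.15,1],
    [0,0,80.4,-52.34,-49.07,-8.15,1]
  ]
}}

```text
time_s: 2.1
eef_pos: [0.5297, -0.0689, 0.3001]
ee_rot: [[0.167, 0.986, -0.0], [0.986, -0.167, -0.001], [-0.001, -0.0, -1.0]]
wrist_force: [-0.5, -0.3, 0.4]
gripper_width: 0.008
```

```bash
python3 - <<'E'
from h import *
c=cams.capture("wrist"); s=env.observe()
cv2.imwrite("pics/w1.png",c["color"][:,:,::-1]); 
print(s["eef_pos"],s["ee_rot"].round(3).tolist(),s["wrist_force"],s["time_s"])
R=np.array(c["R"]); o=-R.T@np.array(c["t"]).ravel(); print("cam",o,R[2],c["camera_matrix"][0])
E
```

```text
[ 0.52976011 -0.06892081  0.30018267] [[0.167, 0.986, -0.0], [0.986, -0.167, -0.001], [-0.001, 0.0, -1.0]] [0.4602664  0.1781241  0.54939937] 2.15
cam [0.5433948  0.00729366 0.46633155] [-0.04732328 -0.27478428 -0.96034062] [331.99361712   0.         321.87622418]
```

View pics/w1.png

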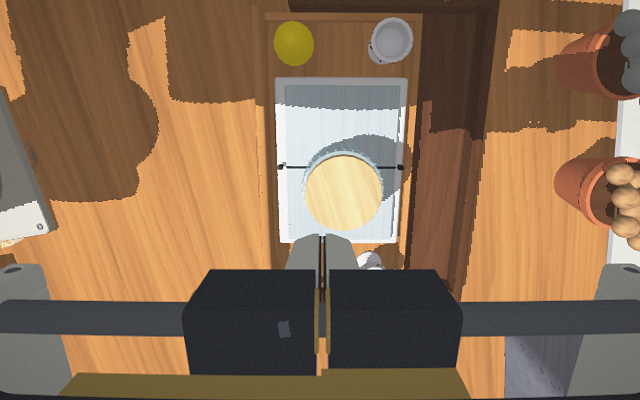

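The wrist view shows the line at row 167 with pointers at about (281,167) and (401,167), so the plate is at 0. The lid centre is near (343,190). I'll measure this in an enlargement.

```bash
python3 - <<'E'
from h import *
c=cams.capture("wrist"); crop(c,260,130,160,115,5,"pics/w1c.png")
E
```

```text
(no output)
```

View pics/w1c.png

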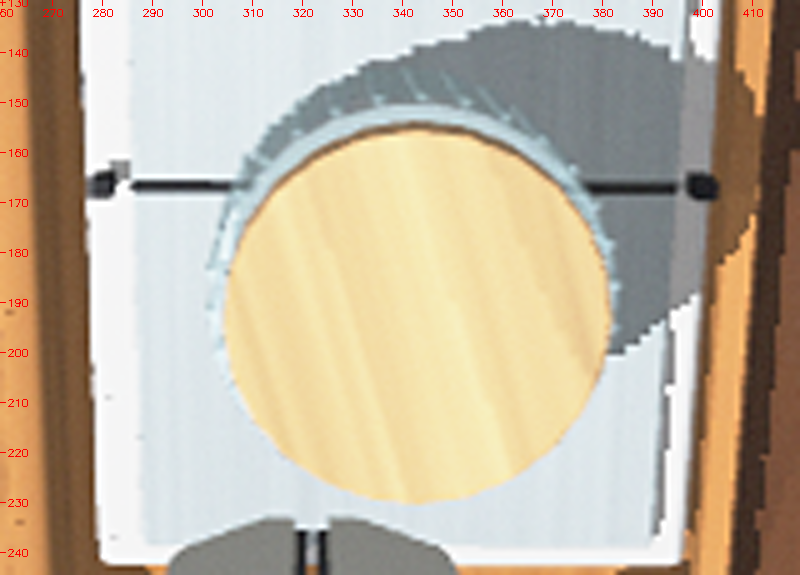

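```bash
cat >> h.py <<'E'
def measure(c,seed,lines,off=None,fixed=None):
    """lid circle (z=.124) grown from seed; line points at given columns near given row"""
    col=c["color"].astype(int); m=((col[:,:,0]-col[:,:,2])>45).astype(np.uint8)
    n,lab,st,ce=cv2.connectedComponentsWithStats(m,connectivity=4); k=lab[seed[1],seed[0]]
    ct=max(cv2.findContours((lab==k).astype(np.uint8),cv2.RETR_EXTERNAL,cv2.CHAIN_APPROX_NONE)[0],key=len)[:,0]
    W=np.array([onz(c,p,.124)[:2] for p in ct.astype(float)])
    s=np.linalg.lstsq(np.c_[2*W,np.ones(len(W))],(W**2).sum(1),rcond=None)[0]; r=np.sqrt(s[2]+s[0]**2+s[1]**2)
    L=[]
    for u0,u1,v in lines:   # columns u0..u1, near row v
        g=255-col[v-4:v+5,u0:u1].mean((1,2)); g=np.clip(g-np.median(g)-8,0,None)
        L.append(onz(c,((u0+u1-1)/2,v-4+(g*np.arange(9)).sum()/g.sum()),.048)[:2])
    return s[:2],r,L,st[k]
E
python3 - <<'E'
from h import *
c=cams.capture("wrist")
J,r,L,st=measure(c,(343,190),[(287,302,167),(378,394,167),(278,283,166),(398,403,167)])
ex=(L[1]-L[0])/np.linalg.norm(L[1]-L[0]); ey=np.array([-ex[1],ex[0]])
print(J,r,st,L,"yaw",np.degrees(np.arctan2(ex[1],ex[0])),"off",(J-L[0])@ey,[(p-L[0])@ey for p in L],[(p-L[0])@ex for p in L],(J-L[0])@ex)
E
```

```text
[ 0.54956613 -0.09011607] 0.04106980763035623 [ 305  155   77   76 4566] [array([ 0.4946079 , -0.06629688]), array([ 0.61001775, -0.0860797 ]), array([ 0.47712046, -0.06241871]), array([ 0.62829709, -0.0899634 ])] yaw -9.726742093328596 off -0.014191614460278853 [np.float64(0.0), np.float64(-3.469446951953614e-18), np.float64(0.0008679341702591522), np.float64(-0.0007395923160151419)] [np.float64(0.0), np.float64(0.11709309428815014), np.float64(-0.01789126941893449), np.float64(0.13576580918329031)] 0.05819242981710877
```

The offset is 14.2 mm from the wrist view and about 16 mm from the top view, with the plate at 0. Next I'll approach from the right, tip leaning 8° toward the jar.

```bash
python3 -c "
from h import *
ex,ey=frame(); J=np.array([.5498,-.0901])
for g,z in((.0655,.16),(.0655,.072)): print(delta([*(J-g*ey),z],Rt(tilt=8)))
print(Rt(tilt=8).T@[*ey,0])"
```

```text
[0.0, 8.06, 0.08, -8.27, 2.31, 14.03]
[0.0, 8.06, 0.08, -8.26, 2.31, 22.83]
[9.90268069e-01 2.77555756e-17 1.39173101e-01]
```

>>> {"op": "jog_arm", "data": {
  "deltas": [
    [0,4,0,-4,1,4,1],
    [0,8.06,0.08,-8.27,2.31,9,1],
    [0,8.06,0.08,-8.27,2.31,14.03,1],
    [0,8.06,0.08,-8.27,2.31,14.03,1],
    [0,8.06,0.08,-8.27,2.31,18,1],
    [0,8.06,0.08,-8.26,2.31,21,1],
    [0,8.06,0.08,-8.26,2.31,22.83,1],
    [0,8.06,0.08,-8.26,2.31,22.83,1],
    [0,8.06,0.08,-8.26,2.31,22.83,1]
  ]
}}

```text
time_s: 3.15
eef_pos: [0.5389, -0.1543, 0.0725]
ee_rot: [[0.166, 0.986, 0.023], [0.976, -0.168, 0.137], [0.139, -0.0, -0.99]]
wrist_force: [0.7, 0.5, 1.0]
gripper_width: 0.008
```

```bash
python3 - <<'E'
from h import *
c=cams.capture("wrist"); s=env.observe()
crop(c,220,110,200,150,4,"pics/w2c.png")
print(s["eef_pos"],s["wrist_force"],s["time_s"],((s["eef_pos"][:2]-[.5498,-.0901])@np.c_[frame()]))
E
```

```text
[ 0.53971314 -0.15475927  0.07353604] [0.71110877 0.02091064 0.52052051] 3.2 [ 0.00095175 -0.06543439]
```

View pics/w2c.png

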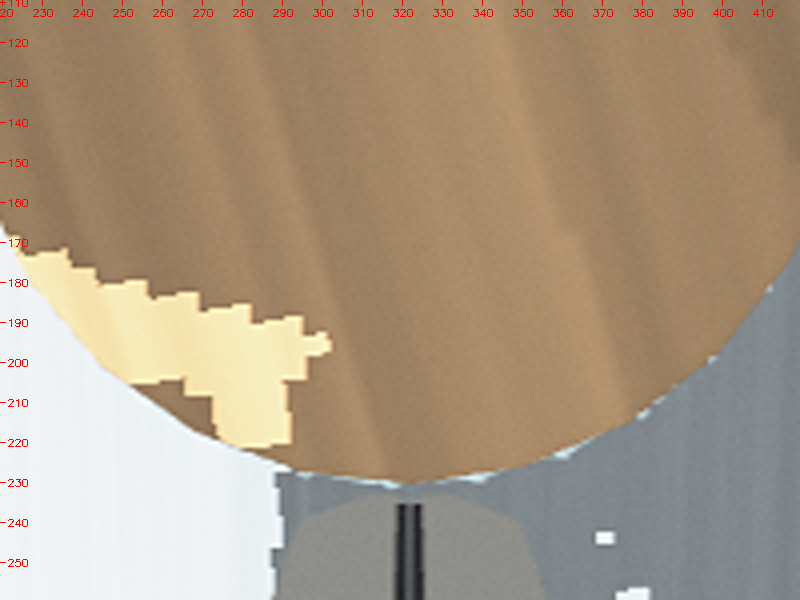

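The fingertip is lined up with the jar, with a gap of about 12 mm. I'll push slowly to the left.

>>> {"op": "jog_arm", "data": {
  "deltas": [
    [0,0,0,0.5,0,0.07,1],
    [0,0,0,0.8,0,0.11,1],
    [0,0,0,1.0,0,0.14,1],
    [0,0,0,1.2,0,0.17,1],
    [0,0,0,1.4,0,0.2,1],
    [0,0,0,1.5,0,0.21,1],
    [0,0,0,1.6,0,0.22,1]
  ]
}}

```text
time_s: 3.9
eef_pos: [0.5427, -0.1392, 0.0738]
ee_rot: [[0.166, 0.986, 0.026], [0.976, -0.168, 0.136], [0.138, 0.003, -0.99]]
wrist_force: [0.9, -5.4, 2.3]
gripper_width: 0.008
```

```bash
cat >> h.py <<'E'
J0=np.array([.5498,-.0901]); L0=np.array([.4946,-.0663])
def rep():
    s=env.observe(); A=np.c_[frame()]
    print("t %.2f along/left of line mm"%s["time_s"],((s["eef_pos"][:2]-L0)@A*1000).round(1),"z %.1f"%(s["eef_pos"][2]*1e3),"F along/left/up",(s["wrist_force"][:2]@A).round(1),s["wrist_force"][2].round(1))
E
python3 -c "
from h import *
rep()"
```

```text
t 3.90 along/left of line mm [ 59.7 -63.7] z 73.8 F along/left/up [ 1.8 -5.2] 2.3
```

>>> {"op": "jog_arm", "data": {
  "deltas": [
    [0,0,0,0.15,0,0.02,1],
    [0,0,0,0.3,0,0.04,1],
    [0,0,0,0.45,0,0.06,1],
    [0,0,0,0.6,0,0.08,1],
    [0,0,0,0.6,0,0.08,1]
  ]
}}

```text
time_s: 4.4
eef_pos: [0.5437, -0.1332, 0.0739]
ee_rot: [[0.166, 0.986, 0.026], [0.976, -0.168, 0.136], [0.138, 0.003, -0.99]]
wrist_force: [0.4, -5.1, 1.7]
gripper_width: 0.004
```

```bash
python3 -c "
from h import *
rep()
c=cams.capture('top'); crop(c,270,170,110,80,7,'pics/t2.png')"
```

```text
t 4.40 along/left of line mm [ 59.7 -57.7] z 73.9 F along/left/up [ 1.2 -5. ] 1.7
```

>>> {"op": "jog_arm", "data": {
  "deltas": [
    [0,0,0,0.15,0,0.02,1],
    [0,0,0,0.3,0,0.04,1],
    [0,0,0,0.45,0,0.06,1],
    [0,0,0,0.6,0,0.08,1],
    [0,0,0,0.6,0,0.08,1]
  ]
}}

```text
time_s: 4.95
eef_pos: [0.5446, -0.1273, 0.0738]
ee_rot: [[0.166, 0.986, 0.025], [0.976, -0.168, 0.136], [0.138, 0.002, -0.99]]
wrist_force: [-0.2, -5.5, 2.3]
gripper_width: 0.007
```

```bash
python3 -c "
from h import *
rep()"
```

```text
t 4.95 along/left of line mm [ 59.6 -51.7] z 73.8 F along/left/up [ 0.7 -5.5] 2.3
```

```bash
python3 -c "
from h import *
c=cams.capture('top'); crop(c,270,170,110,80,7,'pics/t3.png'); rep()"
```

```text
t 5.00 along/left of line mm [ 59.6 -51.7] z 73.9 F along/left/up [ 0.3 -5.2] 1.2
```

View pics/t3.png

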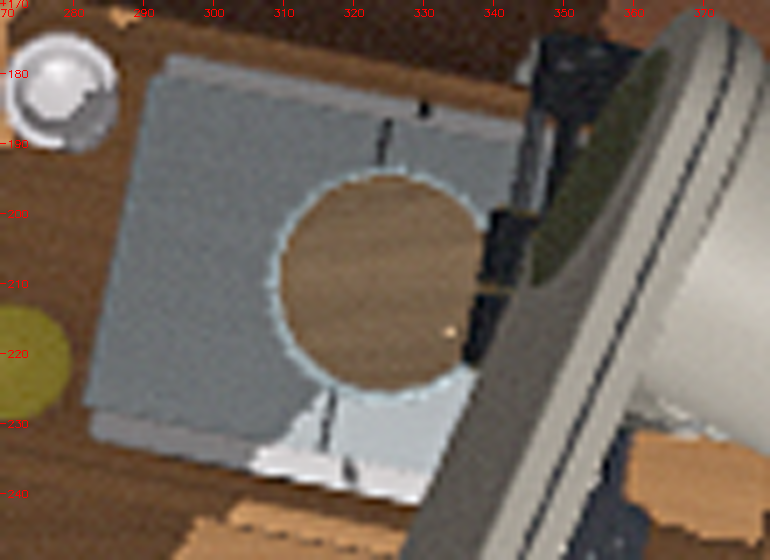

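Top view: the line runs (388,122)–(324,448) in the crop. The pointers at (423,108) and (349,468) have been left behind by about 11 mm, so the jar is slipping at about 5 N.

```bash
python3 - <<'E'
from h import *
c=cams.capture("top")
q=lambda u,v:(270+u/7-.5,170+v/7-.5)
w=lambda p,z:((onz(c,q(*p),z)[:2]-L0)@np.c_[frame()]*1000).round(1)
print("line",w((388,122),.048),w((324,448),.048),"ptr",w((424,108),.048),w((349,468),.048),"jar",w((387,282),.124),"left edge lid",w((278,262),.124)); rep()
E
```

```text
line [128.4  15.1] [-8.  15.1] ptr [137.    1.7] [-14.    3.5] jar [58.7  4. ] left edge lid [58.2 46.4]
t 5.05 along/left of line mm [ 59.6 -51.7] z 73.8 F along/left/up [-0.2 -5.6] 2.3
```

>>> {"op": "jog_arm", "data": {
  "deltas": [
    [0,0,0,0.15,0,0.02,1],
    [0,0,0,0.3,0,0.04,1],
    [0,0,0,0.45,0,0.06,1],
    [0,0,0,0.6,0,0.08,1],
    [0,0,0,0.75,0,0.1,1],
    [0,0,0,0.9,0,0.13,1],
    [0,0,0,0.9,0,0.13,1],
    [0,0,0,0.7,0,0.1,1],
    [0,0,0,0.5,0,0.07,1],
    [0,0,0,0.2,0,0.03,1],
    [0,0,0,-0.2,0,0,1],
    [0,0,0,-1.5,0,-0.2,1],
    [0,0,0,-3.5,0,-0.5,1]
  ]
}}

```text
time_s: 6.35
eef_pos: [0.5383, -0.1622, 0.0737]
ee_rot: [[0.165, 0.986, 0.025], [0.977, -0.167, 0.136], [0.139, 0.002, -0.99]]
wrist_force: [-0.7, 0.4, 0.6]
gripper_width: 0.006
```

```bash
python3 -c "
from h import *
rep(); print(delta([.53,-.07,.30],Rt()))"
```

```text
t 6.35 along/left of line mm [ 59.3 -87.2] z 73.7 F along/left/up [-0.8  0.2] 0.6
[0.09, -7.96, 0.11, 12.0, -2.32, -21.17]
```

>>> {"op": "jog_arm", "data": {
  "deltas": [
    [0,0,0,0,0,-5,1],
    [0,0,0,0,0,-10,1],
    [0,0,0,0,0,-15,1],
    [0,-7.96,0.1,5,-1,-21.17,1],
    [0.1,-7.96,0.1,12,-2.32,-21.17,1],
    [0.1,-7.96,0.1,12,-2.32,-21.17,1],
    [0.1,-7.96,0.1,12,-2.32,-21.17,1],
    [0.1,-7.96,0.1,12,-2.32,-21.17,1],
    [0.1,-7.96,0.1,12,-2.32,-21.17,1]
  ]
}}

```text
time_s: 7.25
eef_pos: [0.5296, -0.0711, 0.2989]
ee_rot: [[0.169, 0.986, -0.002], [0.986, -0.169, -0.0], [-0.0, -0.002, -1.0]]
wrist_force: [0.3, 0.5, -0.7]
gripper_width: 0.007
```

```bash
python3 - <<'E'
from h import *
rep(); c=cams.capture("wrist"); crop(c,260,120,160,120,5,"pics/w3c.png")
E
```

```text
t 7.25 along/left of line mm [35.3  1.2] z 298.9 F along/left/up [0.2 0.6] -0.7
```

View pics/w3c.png

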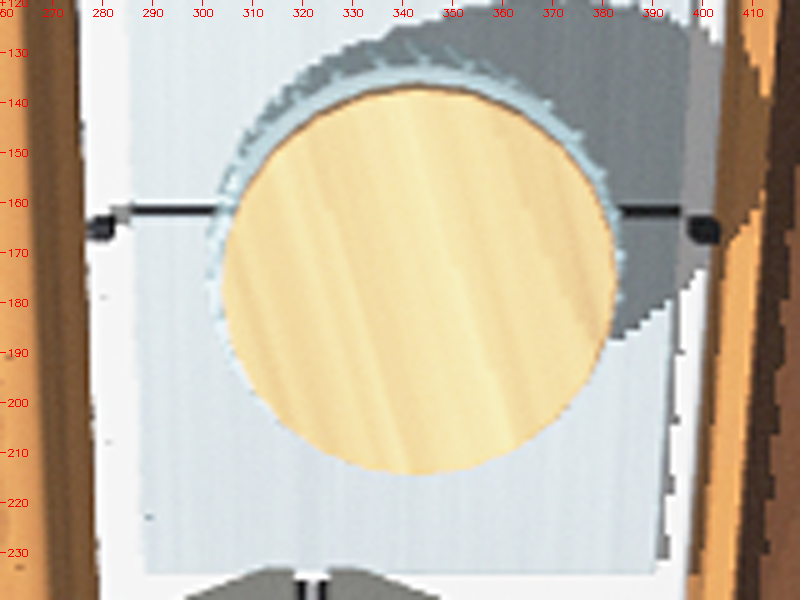

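The line (row 161.5) now sits about 4 px left of the pointers (row 165), the expected +5 mm rest position. The lid centre is at about (343,174).

```bash
cat >> h.py <<'E'
def look(seed,lines):
    c=cams.capture("wrist"); J,r,L,st=measure(c,seed,lines); A=np.c_[frame()]
    q=lambda p:((p-L0)@A*1000).round(1)
    print("jar",q(J),"r %.4f"%r,"line/ptr",[q(p).tolist() for p in L])
E
python3 - <<'E'
from h import *
for _ in range(2): look((343,174),[(287,302,161),(384,394,161),(278,282,165),(398,403,165)])
E
```

```text
jar [58.2  2.3] r 0.0410 line/ptr [[-0.2, 5.1], [119.8, 4.9], [-18.7, 0.3], [134.7, 0.3]]
jar [58.2  2.3] r 0.0410 line/ptr [[-0.2, 5.2], [119.8, 4.9], [-18.8, 0.3], [134.7, 0.3]]
```

The jar is 2.7 mm right of the line, and the earlier top estimate (-11.1 plus the 9.1 mm since) agrees within 1 mm. One more push from the right should do it, ending 2.8 mm beyond the last one, at TCP left = -39.8.

```bash
python3 -c "
from h import *
ex,ey=frame(); P=L0+.0585*ex-.066*ey
for z in(.16,.073): print(delta([*P,z],Rt(tilt=8)))"
```

```text
[-0.11, 8.0, -0.1, -6.7, 2.36, 13.87]
[-0.11, 8.0, -0.1, -6.7, 2.37, 22.57]
```

>>> {"op": "jog_arm", "data": {
  "deltas": [
    [0,4,0,-4,1,3,1],
    [-0.1,8,-0.1,-7.2,2.36,8,1],
    [-0.1,8,-0.1,-7.2,2.36,13.8,1],
    [-0.1,8,-0.1,-7.2,2.36,13.8,1],
    [-0.1,8,-0.1,-7,2.36,18,1],
    [-0.1,8,-0.1,-6.7,2.36,21,1],
    [-0.1,8,-0.1,-6.7,2.36,22.57,1],
    [-0.1,8,-0.1,-6.7,2.36,22.57,1],
    [-0.1,8,-0.1,-6.7,2.36,22.57,1]
  ]
}}

```text
time_s: 8.3
eef_pos: [0.5415, -0.1418, 0.074]
ee_rot: [[0.167, 0.986, 0.024], [0.976, -0.169, 0.137], [0.139, 0.001, -0.99]]
wrist_force: [0.7, 0.6, 0.6]
gripper_width: 0.005
```

```bash
python3 -c "
from h import *
rep()"
```

```text
t 8.30 along/left of line mm [ 58.9 -66.5] z 74.0 F along/left/up [0.6 0.8] 0.6
```

>>> {"op": "jog_arm", "data": {
  "deltas": [
    [0,0,0,0.5,0,0.07,1],
    [0,0,0,0.9,0,0.13,1],
    [0,0,0,1.1,0,0.15,1],
    [0,0,0,1.3,0,0.18,1],
    [0,0,0,1.45,0,0.2,1],
    [0,0,0,1.6,0,0.22,1],
    [0,0,0,1.75,0,0.24,1],
    [0,0,0,1.9,0,0.27,1],
    [0,0,0,2.05,0,0.29,1],
    [0,0,0,2.2,0,0.31,1],
    [0,0,0,2.35,0,0.33,1],
    [0,0,0,2.5,0,0.35,1],
    [0,0,0,2.64,0,0.37,1],
    [0,0,0,2.64,0,0.37,1]
  ]
}}

```text
time_s: 9.7
eef_pos: [0.5463, -0.1161, 0.0743]
ee_rot: [[0.167, 0.986, 0.025], [0.976, -0.169, 0.136], [0.138, 0.001, -0.99]]
wrist_force: [-0.0, -5.3, 4.0]
gripper_width: 0.007
```

```bash
python3 -c "
from h import *
rep()"
```

```text
t 9.70 along/left of line mm [ 59.3 -40.4] z 74.3 F along/left/up [ 0.9 -5.2] 4.0
```

>>> {"op": "jog_arm", "data": {
  "deltas": [
    [0,0,0,-0.2,0,-0.03,1],
    [0,0,0,-0.4,0,-0.06,1],
    [0,0,0,-0.7,0,-0.1,1],
    [0,0,0,-1.1,0,-0.15,1],
    [0,0,0,-2,0,-0.3,1],
    [0,0,0,-4,0,-0.5,1],
    [0,0,0,-4,0,-5,1],
    [0,0,0,-4,0,-10,1],
    [0,0,0,-4,0,-15,1],
    [0,-8,0,4,-2.3,-20,1],
    [0,-8,0,9.5,-2.3,-22.2,1],
    [0,-8,0,9.5,-2.3,-22.2,1],
    [0,-8,0,9.5,-2.3,-22.2,1],
    [0,-8,0,9.5,-2.3,-22.2,1],
    [0,-8,0,9.5,-2.3,-22.2,1]
  ]
}}

```text
time_s: 11.2
eef_pos: [0.5335, -0.0505, 0.3058]
ee_rot: [[0.169, 0.986, -0.001], [0.986, -0.169, -0.002], [-0.002, -0.001, -1.0]]
wrist_force: [0.2, 0.2, -0.7]
gripper_width: 0.003
```

```bash
python3 - <<'E'
from h import *
rep(); c=cams.capture("wrist"); crop(c,255,110,165,120,4.8,"pics/w4c.png")
look((343,172),[(287,301,161),(386,394,161),(278,282,165),(398,403,165)])
E
```

```text
t 11.20 along/left of line mm [35.7 22.1] z 305.8 F along/left/up [0.2 0.3] -0.7
jar [58.2  2.8] r 0.0411 line/ptr [[nan, nan], [nan, nan], [-19.2, 19.9], [nan, nan]]h.py:38: RuntimeWarning: invalid value encountered in scalar divide
  L.append(onz(c,((u0+u1-1)/2,v-4+(g*np.arange(9)).sum()/g.sum()),.048)[:2])
```

View pics/w4c.png

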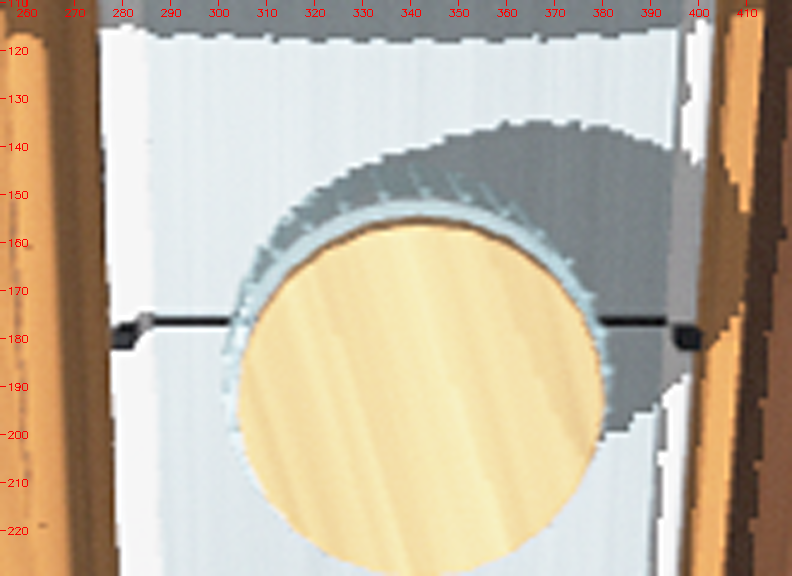

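The camera ended 20 mm further left, so the line is at row 176 and the pointers at row 179. I'll re-measure with those rows.

```bash
python3 - <<'E'
from h import *
look((343,190),[(288,301,176),(383,392,176),(278,282,180),(397,400,179)])
print(delta([.53,-.07,.30],Rt()))
E
```

```text
jar [58.1  2.8] r 0.0411 line/ptr [[-0.8, 5.1], [120.6, 4.9], [-20.0, -0.8], [nan, nan]]
[-0.08, 0.08, -0.14, -1.94, -0.0, 0.55]h.py:38: RuntimeWarning: invalid value encountered in scalar divide
  L.append(onz(c,((u0+u1-1)/2,v-4+(g*np.arange(9)).sum()/g.sum()),.048)[:2])
```

Wrist estimate: the jar is 2.2 mm right of the line. Finger kinematics suggest less, so I'll back the arm off toward the robot and get an independent top-view check.

>>> {"op": "jog_arm", "data": {
  "deltas": [
    [0,0,0,-1,-5,0,1],
    [0,0,0,-1,-10,0,1],
    [0,0,0,-1,-15,0,1],
    [0,0,0,-1,-17,0,1],
    [0,0,0,-1,-17,0,1]
  ]
}}

```text
time_s: 11.85
eef_pos: [0.3624, -0.032, 0.3056]
ee_rot: [[0.172, 0.985, -0.001], [0.985, -0.172, -0.001], [-0.002, -0.001, -1.0]]
wrist_force: [0.6, -0.1, -0.4]
gripper_width: 0.002
```

```bash
python3 - <<'E'
from h import *
c=cams.capture("top"); crop(c,270,170,100,80,8,"pics/t4.png"); 
cs=cams.capture("scene"); crop(cs,255,160,120,90,6.6,"pics/s4.png")
c=cams.capture("wrist");cv2.imwrite("pics/w5.png",c["color"][:,:,::-1]); 
E
```

```text
(no output)
```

View pics/t4.png

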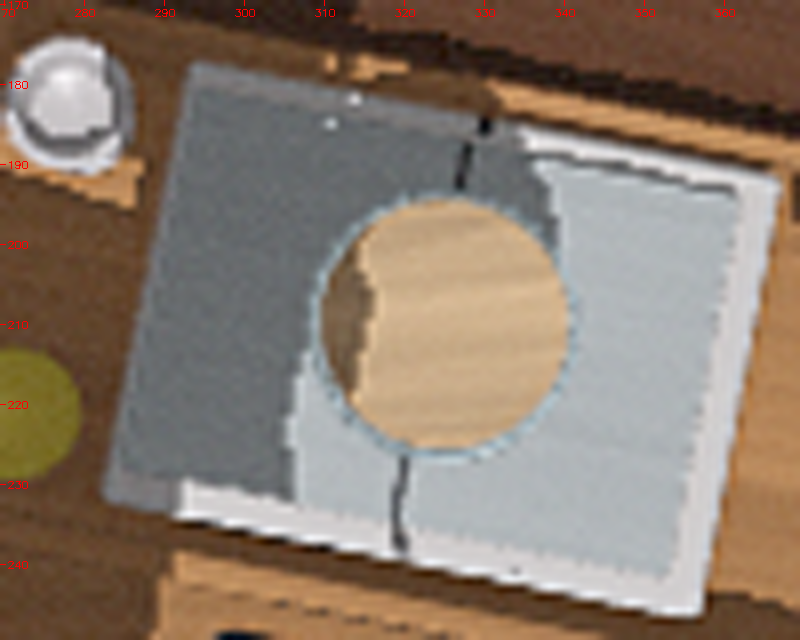

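```bash
python3 - <<'E'
from h import *
c=cams.capture("top")
q=lambda u,v:(270+u/8-.5,170+v/8-.5)
w=lambda p,z:((onz(c,q(*p),z)[:2]-L0)@np.c_[frame()]*1000).round(1)
for n,p,z in [("line",(469,145),.048),("line",(461,185),.048),("line",(404,460),.048),("line",(398,525),.048),("ptr",(485,124),.048),("ptr",(402,545),.048),("lid",(445.5,323),.124)]: print(n,w(p,z))
# model sensitivity: jar glass at z~.06..; lid ring edges
for p in [(321,323),(570,323),(445,198),(445,450)]: print(w(p,.124))
col=c["color"].astype(int)
J,r,L,st=measure(c,(325,212),[]); print("fit",((J-L0)@np.c_[frame()]*1000).round(1),r,st)
E
```

```text
line [128.2   5.7]
line [113.4   5.8]
line [12.5  6.8]
line [-10.6   4.5]
ptr [136.8   1.5]
ptr [-17.3   1.7]
lid [58.7  2.9]
[50.6 43.7]
[ 66.8 -38. ]
[99.9 11.1]
[17.  -5.1]
fit [58.5  0.2] 0.03822118960745055 [313 195  28  31 676]
```

The top view gives -3.0 mm and the wrist view -2.2 mm, so they agree on about 2.5 mm still to go. I'll push from the right once more, to a measured -37.9.

```bash
python3 -c "
from h import *
ex,ey=frame(); P=L0+.0580*ex-.066*ey
for z in(.30,.16,.073): print(delta([*P,z],Rt(tilt=8)))"
```

```text
[-0.11, 8.08, -0.19, -7.72, 19.21, 0.5]
[-0.11, 8.08, -0.19, -7.7, 19.24, 14.5]
[-0.11, 8.08, -0.19, -7.68, 19.26, 23.2]
```

>>> {"op": "jog_arm", "data": {
  "deltas": [
    [0,4,0,-3,5,0.5,1],
    [-0.1,8,-0.2,-6,10,0.5,1],
    [-0.1,8,-0.2,-8,15,3,1],
    [-0.1,8,-0.2,-8,19.2,7,1],
    [-0.1,8,-0.2,-8,19.2,12,1],
    [-0.1,8,-0.2,-8,19.2,15,1],
    [-0.1,8,-0.2,-7.8,19.2,19,1],
    [-0.1,8.08,-0.2,-7.7,19.25,22,1],
    [-0.1,8.08,-0.2,-7.68,19.26,23.2,1],
    [-0.1,8.08,-0.2,-7.68,19.26,23.2,1],
    [-0.1,8.08,-0.2,-7.68,19.26,23.2,1]
  ]
}}

```text
time_s: 13.15
eef_pos: [0.5417, -0.1416, 0.0742]
ee_rot: [[0.167, 0.986, 0.025], [0.976, -0.168, 0.137], [0.139, 0.001, -0.99]]
wrist_force: [0.3, 0.1, 1.1]
gripper_width: 0.001
```

```bash
python3 -c "
from h import *
rep()"
```

```text
t 13.15 along/left of line mm [ 59.1 -66.3] z 74.2 F along/left/up [0.3 0.1] 1.1
```

>>> {"op": "jog_arm", "data": {
  "deltas": [
    [0,0,0,0.5,0,0.07,1],
    [0,0,0,0.9,0,0.13,1],
    [0,0,0,1.1,0,0.15,1],
    [0,0,0,1.3,0,0.18,1],
    [0,0,0,1.45,0,0.2,1],
    [0,0,0,1.6,0,0.22,1],
    [0,0,0,1.75,0,0.24,1],
    [0,0,0,1.9,0,0.27,1],
    [0,0,0,2.05,0,0.29,1],
    [0,0,0,2.2,0,0.31,1],
    [0,0,0,2.35,0,0.33,1],
    [0,0,0,2.5,0,0.35,1],
    [0,0,0,2.65,0,0.37,1],
    [0,0,0,2.8,0,0.39,1],
    [0,0,0,2.87,0,0.4,1],
    [0,0,0,2.87,0,0.4,1]
  ]
}}

```text
time_s: 14.75
eef_pos: [0.5468, -0.1137, 0.0746]
ee_rot: [[0.167, 0.986, 0.025], [0.976, -0.169, 0.136], [0.138, 0.002, -0.99]]
wrist_force: [-0.8, -6.0, 3.8]
gripper_width: 0.005
```

```bash
python3 -c "
from h import *
rep()"
```

```text
t 14.75 along/left of line mm [ 59.4 -37.9] z 74.6 F along/left/up [ 0.2 -6. ] 3.8
```

>>> {"op": "jog_arm", "data": {
  "deltas": [
    [0,0,0,-0.2,0,-0.03,1],
    [0,0,0,-0.4,0,-0.06,1],
    [0,0,0,-0.7,0,-0.1,1],
    [0,0,0,-1.1,0,-0.15,1],
    [0,0,0,-2,0,-0.3,1],
    [0,0,0,-4,0,-0.5,1],
    [0,0,0,-4,0,-5,1],
    [0,0,0,-4,0,-10,1],
    [0,0,0,-4,0,-15,1],
    [0,-8,0,2,-2.3,-20,1],
    [0,-8,0,7.3,-2.3,-21.8,1],
    [0,-8,0,7.3,-2.3,-21.8,1],
    [0,-8,0,7.3,-2.3,-21.8,1],
    [0,-8,0,7.3,-2.3,-21.8,1],
    [0,-8,0,7.3,-2.3,-21.8,1]
  ]
}}

```text
time_s: 16.25
eef_pos: [0.5302, -0.069, 0.2989]
ee_rot: [[0.169, 0.986, -0.001], [0.986, -0.169, -0.001], [-0.002, -0.0, -1.0]]
wrist_force: [-0.2, -0.3, -0.9]
gripper_width: 0.005
```

```bash
python3 - <<'E'
from h import *
rep(); c=cams.capture("wrist"); crop(c,255,110,165,120,4.8,"pics/w6c.png")
P=[L0+a*frame()[0]+b*frame()[1] for a,b in((0,.005),(.12,.005),(-.019,0),(.135,0))]
uv=proj(c,[[*p,.048] for p in P]).round().astype(int);print(uv.tolist())
look((343,int(uv[0][1])+10),[(int(uv[0][0])-5,int(uv[0][0])+7,int(uv[0][1])),(int(uv[1][0])-6,int(uv[1][0])+1,int(uv[1][1])),(int(uv[2][0])-1,int(uv[2][0])+2,int(uv[2][1])),(int(uv[3][0])-1,int(uv[3][0])+2,int(uv[3][1]))])
E
```

```text
t 16.25 along/left of line mm [35.6  3.3] z 298.9 F along/left/up [-0.1 -0.3] -0.9
[[294, 163], [388, 163], [279, 167], [399, 167]]
jar [58.1  5.2] r 0.0409 line/ptr [[1.0, 5.1], [116.0, 5.0], [-18.9, 1.1], [134.1, 0.6]]
```

The jar is now within 0.2 mm of the line, and the plate rests at +5 as expected. Next is the tap from the left, to bring the pair back by 5 mm.

```bash
python3 -c "
from h import *
ex,ey=frame(); P=L0+.0575*ex+.072*ey
for z in(.16,.073): print(delta([*P,z],Rt(tilt=-8)))"
```

```text
[-0.06, -7.92, -0.09, 6.91, 2.2, 13.87]
[-0.06, -7.92, -0.09, 6.92, 2.21, 22.57]
```

>>> {"op": "jog_arm", "data": {
  "deltas": [
    [0,-4,0,4,1,3,1],
    [-0.1,-7.9,-0.1,7.5,2.2,8,1],
    [-0.1,-7.9,-0.1,7.5,2.2,13.8,1],
    [-0.1,-7.9,-0.1,7.3,2.2,13.8,1],
    [-0.1,-7.9,-0.1,7,2.2,18,1],
    [-0.1,-7.9,-0.1,6.92,2.2,21,1],
    [-0.1,-7.9,-0.1,6.92,2.2,22.57,1],
    [-0.1,-7.9,-0.1,6.92,2.2,22.57,1],
    [-0.1,-7.9,-0.1,6.92,2.2,22.57,1]
  ]
}}

```text
time_s: 17.25
eef_pos: [0.5639, -0.0054, 0.0738]
ee_rot: [[0.167, 0.986, -0.022], [0.976, -0.169, -0.137], [-0.139, 0.001, -0.99]]
wrist_force: [-0.1, 0.3, 1.3]
gripper_width: 0.002
```

```bash
python3 -c "
from h import *
rep()"
```

```text
t 17.25 along/left of line mm [58.  71.7] z 73.8 F along/left/up [-0.2  0.3] 1.3
```

>>> {"op": "jog_arm", "data": {
  "deltas": [
    [0,0,0,-0.5,0,0.07,1],
    [0,0,0,-0.9,0,0.13,1],
    [0,0,0,-1.1,0,0.15,1],
    [0,0,0,-1.2,0,0.17,1],
    [0,0,0,-1.3,0,0.18,1],
    [0,0,0,-1.4,0,0.2,1],
    [0,0,0,-1.5,0,0.21,1],
    [0,0,0,-1.6,0,0.22,1],
    [0,0,0,-1.7,0,0.24,1],
    [0,0,0,-1.77,0,0.25,1],
    [0,0,0,-1.77,0,0.25,1],
    [0,0,0,-1.77,0,0.25,1]
  ]
}}

```text
time_s: 18.45
eef_pos: [0.5608, -0.0231, 0.0737]
ee_rot: [[0.167, 0.986, -0.022], [0.976, -0.169, -0.137], [-0.139, 0.001, -0.99]]
wrist_force: [0.8, 1.3, 1.5]
gripper_width: 0.009
```

```bash
python3 -c "
from h import *
rep()"
```

```text
t 18.45 along/left of line mm [58.  53.8] z 73.7 F along/left/up [0.6 1.4] 1.5
```

>>> {"op": "jog_arm", "data": {
  "deltas": [
    [0,0,0,0.3,0,-0.04,1],
    [0,0,0,1,0,-0.14,1],
    [0,0,0,3,0,-0.4,1],
    [0,0,0,3,0,-5,1],
    [0,0,0,3,0,-10,1],
    [0,0,0,3,0,-15,1],
    [0,8,0,-2,-2.2,-20,1],
    [0,8,0,-8.3,-2.2,-21.8,1],
    [0,8,0,-8.3,-2.2,-21.8,1],
    [0,8,0,-8.3,-2.2,-21.8,1],
    [0,8,0,-8.3,-2.2,-21.8,1],
    [0,8,0,-8.3,-2.2,-21.8,1]
  ]
}}

```text
time_s: 19.65
eef_pos: [0.5299, -0.0695, 0.2998]
ee_rot: [[0.168, 0.986, -0.001], [0.986, -0.168, 0.001], [0.001, -0.001, -1.0]]
wrist_force: [0.2, -0.1, 0.1]
gripper_width: 0.001
```

```bash
cat >> h.py <<'E'
def check(b,f,along=0):
    c=cams.capture("wrist"); crop(c,255,110,165,120,4.8,f)
    ex,ey=frame(); uv=proj(c,[[*(L0+(a+along)*ex+s*ey),.048] for a,s in((0,b),(.12,b),(-.019,0),(.135,0),(.058,b))]).round().astype(int); print(uv.tolist())
    look((int(uv[4][0]),int(uv[4][1])+10),[(u-5,u+6,v) if i<1 else (u-5,u+2,v) if i<2 else (u-1,u+2,v) for i,(u,v) in enumerate(uv[:4].tolist())])
E
python3 -c "
from h import *
rep(); check(0,'pics/w7c.png')"
```

```text
t 19.65 along/left of line mm [35.3  2.8] z 299.8 F along/left/up [ 0.2 -0.1] 0.1
[[294, 167], [388, 167], [279, 167], [400, 167], [339, 167]]
jar [58.1 -0.5] r 0.0410 line/ptr [[-0.2, -0.6], [117.4, -0.9], [-19.4, 0.6], [135.3, -0.5]]
```

View pics/w7c.png

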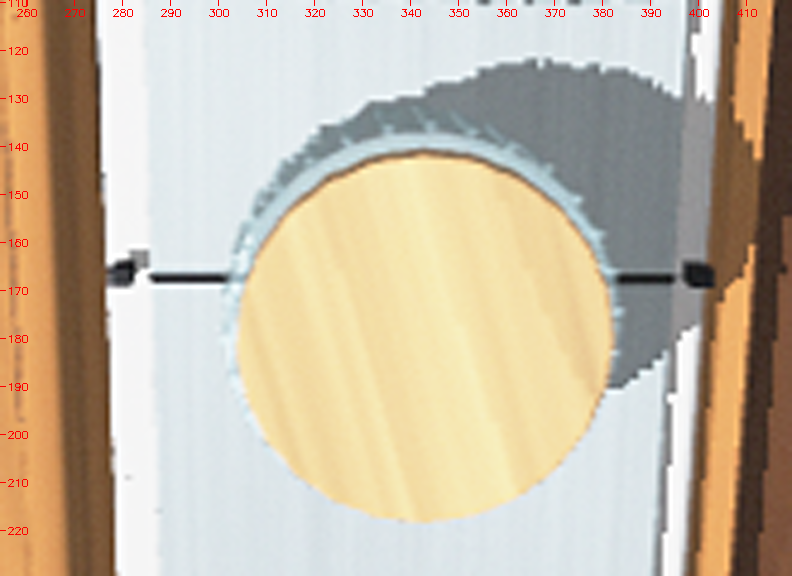

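The line is about 0.8 mm right of zero and well within the pointers, with the jar on the line to +0.2 mm. Now for the tray: I'll turn the gripper so the camera faces away from the jar, and go down in front of the face.

```bash
python3 -c "
from h import *
ex,ey=frame(); 
for a,z in((-.078,.26),(-.078,.031)): print(delta([*(L0+a*ex),z],Rt(half=-90)))
print(env.observe()['joint_pos'].round(1))
print(((np.array([.4604,-.0559])-L0)@ex))"
```

```text
[-0.02, -0.09, -89.94, -0.29, -11.32, 3.98]
[-0.02, -0.09, -89.94, -0.31, -11.29, 26.88]
[-13.   -3.8  88.4   0.   95.5  -3.3]
-0.035463348190314825
```

>>> {"op": "jog_arm", "data": {
  "deltas": [
    [0,0,-45,-0.3,-5,0,1],
    [0,0,-89.9,-0.3,-9,0,1],
    [0,0,-89.9,-0.3,-11.3,4,1],
    [0,0,-89.9,-0.3,-11.3,4,1],
    [0,0,-89.9,-0.3,-11.3,4,1],
    [0,0,-89.9,-0.3,-11.3,4,1],
    [0,0,-89.9,-0.3,-11.3,4,1],
    [0,0,-89.9,-0.3,-11.3,4,1],
    [0,0,-89.9,-0.3,-11.3,4,1],
    [0,0,-89.9,-0.3,-11.3,4,1],
    [0,0,-89.9,-0.3,-11.3,9,1],
    [0,0,-89.9,-0.3,-11.3,14,1],
    [0,0,-89.9,-0.3,-11.3,19,1],
    [0,0,-89.9,-0.3,-11.3,23,1],
    [0,0,-89.9,-0.3,-11.3,26,1],
    [0,0,-89.9,-0.3,-11.3,26.9,1],
    [0,0,-89.9,-0.3,-11.3,26.9,1],
    [0,0,-89.9,-0.3,-11.3,26.9,1]
  ]
}}

```text
time_s: 21.55
eef_pos: [0.4187, -0.053, 0.0321]
ee_rot: [[-0.986, 0.169, 0.0], [0.169, 0.986, 0.001], [-0.0, 0.001, -1.0]]
wrist_force: [0.3, -1.1, 0.3]
gripper_width: 0.008
```

```bash
python3 -c "
from h import *
rep(); print(env.observe()['ee_rot'].round(3).tolist())
c=cams.capture('wrist'); cv2.imwrite('pics/w8.png',c['color'][:,:,::-1])"
```

```text
t 21.55 along/left of line mm [-77.1   0.3] z 32.1 F along/left/up [ 0.4 -1. ] 0.3
[[-0.986, 0.169, 0.0], [0.169, 0.986, 0.001], [-0.0, 0.001, -1.0]]
```

View pics/w8.png

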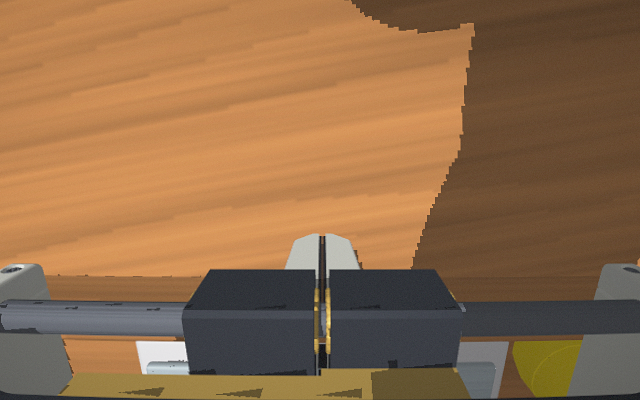

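The tip stands centred in front of the tray face (row ~275) with clear space. The push goes along tool -x.

>>> {"op": "jog_arm", "data": {
  "deltas": [
    [0,0,0,-0.7,0,0,1],
    [0,0,0,-1.3,0,0,1],
    [0,0,0,-1.6,0,0,1],
    [0,0,0,-1.8,0,0,1],
    [0,0,0,-2.0,0,0,1],
    [0,0,0,-2.2,0,0,1],
    [0,0,0,-2.4,0,0,1],
    [0,0,0,-2.6,0,0,1],
    [0,0,0,-2.8,0,0,1],
    [0,0,0,-3.0,0,0,1],
    [0,0,0,-3.2,0,0,1],
    [0,0,0,-3.4,0,0,1],
    [0,0,0,-3.6,0,0,1]
  ]
}}

```text
time_s: 22.9
eef_pos: [0.4545, -0.0593, 0.0324]
ee_rot: [[-0.986, 0.169, 0.001], [0.169, 0.986, 0.0], [-0.001, 0.0, -1.0]]
wrist_force: [-3.6, 0.0, -2.2]
gripper_width: 0.003
```

```bash
python3 -c "
from h import *
rep()"
```

```text
t 22.90 along/left of line mm [-40.7   0.2] z 32.4 F along/left/up [-3.5 -0.6] -2.2
```

>>> {"op": "jog_arm", "data": {
  "deltas": [
    [0,0,0,-0.2,0,0,1],
    [0,0,0,-0.5,0,0,1],
    [0,0,0,-0.8,0,0,1],
    [0,0,0,-1.1,0,0,1],
    [0,0,0,-1.4,0,0,1],
    [0,0,0,-1.7,0,0,1],
    [0,0,0,-2.0,0,0,1],
    [0,0,0,-2.3,0,0,1],
    [0,0,0,-2.6,0,0,1],
    [0,0,0,-2.9,0,0,1],
    [0,0,0,-3.2,0,0,1],
    [0,0,0,-3.5,0,0,1],
    [0,0,0,-3.8,0,0,1],
    [0,0,0,-4.1,0,0,1],
    [0,0,0,-4.3,0,0,1],
    [0,0,0,-4.5,0,0,1],
    [0,0,0,-4.6,0,0,1]
  ]
}}

```text
time_s: 24.6
eef_pos: [0.5002, -0.0671, 0.0325]
ee_rot: [[-0.986, 0.169, 0.001], [0.169, 0.986, 0.0], [-0.001, 0.001, -1.0]]
wrist_force: [-4.2, -0.5, -0.9]
gripper_width: 0.003
```

```bash
python3 -c "
from h import *
rep()"
```

```text
t 24.60 along/left of line mm [5.6 0.2] z 32.5 F along/left/up [-4.  -1.2] -0.9
```

>>> {"op": "jog_arm", "data": {
  "deltas": [
    [0,0,0,-0.15,0,0,1],
    [0,0,0,-0.3,0,0,1],
    [0,0,0,-0.45,0,0,1],
    [0,0,0,-0.6,0,0,1],
    [0,0,0,-0.7,0,0,1]
  ]
}}

```text
time_s: 25.1
eef_pos: [0.5072, -0.0683, 0.0326]
ee_rot: [[-0.986, 0.169, 0.001], [0.169, 0.986, 0.0], [-0.001, 0.0, -1.0]]
wrist_force: [-4.1, -0.9, -0.5]
gripper_width: 0.004
```

>>> {"op": "jog_arm", "data": {
  "deltas": [
    [0,0,0,-0.1,0,0,1],
    [0,0,0,-0.2,0,0,1],
    [0,0,0,-0.2,0,0,1]
  ]
}}

```text
time_s: 25.4
eef_pos: [0.5092, -0.0686, 0.0326]
ee_rot: [[-0.986, 0.169, 0.001], [0.169, 0.986, 0.0], [-0.001, 0.001, -1.0]]
wrist_force: [-4.0, -0.6, -0.6]
gripper_width: 0.005
```

>>> {"op": "jog_arm", "data": {
  "deltas": [
    [0,0,0,-0.1,0,0,1],
    [0,0,0,-0.15,0,0,1],
    [0,0,0,-0.15,0,0,1]
  ]
}}

```text
time_s: 25.7
eef_pos: [0.5092, -0.0686, 0.0326]
ee_rot: [[-0.986, 0.169, -0.002], [0.169, 0.986, 0.001], [0.002, 0.0, -1.0]]
wrist_force: [-11.3, -0.1, 8.1]
gripper_width: 0.005
```

>>> {"op": "jog_arm", "data": {
  "deltas": [
    [0,0,0,-0.1,0,0,1],
    [0,0,0,-0.1,0,0,1]
  ]
}}

```text
time_s: 25.9
eef_pos: [0.5092, -0.0686, 0.0326]
ee_rot: [[-0.986, 0.169, -0.004], [0.169, 0.986, 0.001], [0.005, 0.0, -1.0]]
wrist_force: [-10.0, 0.2, 5.9]
gripper_width: 0.005
```

>>> {"op": "jog_arm", "data": {
  "deltas": [
    [0,0,0,-0.1,0,0,1],
    [0,0,0,-0.1,0,0,1]
  ]
}}

```text
time_s: 26.1
eef_pos: [0.5091, -0.0686, 0.0326]
ee_rot: [[-0.986, 0.169, -0.007], [0.169, 0.986, 0.002], [0.007, 0.0, -1.0]]
wrist_force: [-10.4, -0.5, 5.8]
gripper_width: 0.006
```

The tray stopped dead at 10 N. Finger face at about +22 mm, less 70 mm, gives a start of -48, which matches the expected face at -47. I'll retreat and take the final check.

>>> {"op": "jog_arm", "data": {
  "deltas": [
    [0,0,0,0.5,0,0,1],
    [0,0,0,3,0,0,1],
    [0,0,0,6,0,0,1],
    [0,0,0,6,0,-5,1],
    [0,0,0,6,0,-10,1],
    [0,0,0,6,0,-15,1],
    [0,0,0,6,0,-20,1],
    [0,0,0,6,0,-25,1],
    [0,0,0,6,0,-26.8,1]
  ]
}}

```text
time_s: 27.0
eef_pos: [0.4542, -0.0592, 0.3081]
ee_rot: [[-0.986, 0.168, 0.004], [0.168, 0.986, -0.001], [-0.004, 0.0, -1.0]]
wrist_force: [0.7, 0.5, -0.6]
gripper_width: 0.005
```

```bash
python3 -c "
from h import *
rep(); ex,ey=frame(); print(delta([*(np.array([.53,-.07])+.07*ex),.30],Rt()))"
```

```text
t 27.00 along/left of line mm [-41.    0.2] z 308.1 F along/left/up [0.6 0.6] -0.6
[0.19, 0.18, 90.01, -14.65, 0.21, 0.87]
```

>>> {"op": "jog_arm", "data": {
  "deltas": [
    [0,0,45,-5,0,0,1],
    [0.2,0.2,90,-10,0.2,0.9,1],
    [0.2,0.2,90,-14.6,0.2,0.9,1],
    [0.2,0.2,90,-14.6,0.2,0.9,1],
    [0.2,0.2,90,-14.6,0.2,0.9,1],
    [0.2,0.2,90,-14.6,0.2,0.9,1],
    [0.2,0.2,90,-14.6,0.2,0.9,1],
    [0.2,0.2,90,-14.6,0.2,0.9,1],
    [0.2,0.2,90,-14.6,0.2,0.9,1],
    [0.2,0.2,90,-14.6,0.2,0.9,1],
    [0.2,0.2,90,-14.6,0.2,0.9,1],
    [0.2,0.2,90,-14.6,0.2,0.9,1],
    [0.2,0.2,90,-14.6,0.2,0.9,1]
  ]
}}

```text
time_s: 28.3
eef_pos: [0.5989, -0.0817, 0.3001]
ee_rot: [[0.166, 0.986, 0.001], [0.986, -0.166, 0.0], [0.0, 0.001, -1.0]]
wrist_force: [-0.1, 0.7, 0.4]
gripper_width: 0.006
```

```bash
python3 -c "
from h import *
rep(); check(0,'pics/w9c.png',.07)
c=cams.capture('wrist'); cv2.imwrite('pics/w9.png',c['color'][:,:,::-1])"
```

```text
t 28.30 along/left of line mm [105.4   2.4] z 300.1 F along/left/up [-0.2  0.7] 0.4
[[294, 166], [387, 167], [279, 166], [399, 167], [339, 167]]
jar [128.   -0.7] r 0.0410 line/ptr [[70.4, -0.9], [186.8, -1.2], [51.2, 0.1], [204.7, 0.2]]
```

```bash
python3 -c "
from plant import env
print(env.finish_job())"
```

```text
the job is handed in; nothing more can be done
None
```

The jar stands centred on the plate's line, the line is back at the pointers to within about 1 mm, and the tray is fully home. I handed the job in at about 28 s of the 72 s allowed.

- **Jar:** three gentle pushes from the right (end-of-push readings 5 to 6 N) slid the jar onto the line. One tap of about 1.4 N from the left then brought the plate back from +5 mm.
- **Tray:** with the fingers off the jar, I pushed the tray at about 4 N until it stopped dead at 10 to 11 N. The jar moved 69.9 mm with it, which matches the 70 mm of travel.
- **Last check (wrist camera, numbers only):** the jar's axis is about 0.3 mm left of the line. The line is 0.8 to 1.2 mm right of the pointers; I left that small offset uncorrected.
- **Checks that disagreed:** the top camera put the jar up to 1–2 mm further right of the line than the wrist camera did. It also read the plate shift during the first push about 2.5 mm smaller than finger position and force implied. I relied on the wrist camera.
- **Not checked:** I could not view the final picture because the picture limit was reached. So I did not look at the egg cups, egg timer or other things after the tray went in. The wrist force read near zero whenever the fingers were clear of the jar and tray.

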